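# Fit the drive wheel of a drawing machine

### The arm

A 6-joint arm with a two-finger parallel gripper is mounted at the origin on the work surface. World frame = base frame: x ahead of the robot, y to its left, z up, the work surface at z = 0. Lengths are in mm, angles in rad, forces in N, time in s.
With the tool pointing down it reaches from about 350 to 775 mm from the base axis. Payload 7.3 kg.
Tool frame: the origin (TCP) lies on the centre line of the jaws, within the pads' length; the fingertips stand 17 mm ahead of it and the grasp point (between the pads) lies 2 mm behind it; z points along the fingers, y is the line along which they close (so a half turn about z gives the same grasp; the last joint's range is limited). The gripper opens to 92 mm and grips with 3 to 60 N. Pads are 19 mm wide; open, the fingers measure 130 mm over their backs; the gripper's body (75 mm by 190 mm) begins 47 mm behind the grasp point.
Start: joints at [-1.299, 0.342, 1.524, -0, 1.275, -0.146], TCP at [213.042, -479.85, 243.741] pointing down, gripper open.
Joint ranges: [-2.53, 2.53], [-0.77, 2.02], [0.04, 2.7], [-1, 4.14], [0.28, 2.66], [-3.11, 3.11]. Speed limits (rad/s): [2.57, 2.57, 3.14, 3.14, 3.14, 3.14].

### API

Orientations are given as [roll, pitch, yaw] about the fixed x, y, z axes, in that order (R = Rz(yaw) Ry(pitch) Rx(roll)).
In Python, from plant import bot gives the robot as it stands. The module is installed in compiled form; this text tells all that it offers.
- The arm moves only by the shell command python3 -m pendant 'ROWS'. ROWS is JSON, a list of rows, each a list of 3 entries, a list of its own where there are three numbers: the shift along the world's x, y, z as a fraction of full scale, then the turn, a rotation vector about the world's x, y, z as a fraction of full scale, then the opening, from -1 (shut) to 1 (fully open), so that 0 is half open. In form: [[[tx, ty, tz], [rx, ry, rz], claw], ...]. A call has exactly 10 rows; each row shifts and turns the commanded pose from where the row before left it; what a row does not reach is not made up. Full scale, the value 1, is 30 mm for a shift and 0.12 rad for a turn. A row lasts 1/12 s, in which the tool goes at most 41.7 mm and 7.16 degrees, less where a joint would pass 70% of its speed; a pose out of reach is approached as far as the arm can. A call with a number of a shift or a turn outside -1 to 1 is refused whole. A call with a gripper value outside its range is refused whole. The fingers move at their own pace and stop on an object; the grip force is fixed at half the most. Time passes only in rows, so rows that do not move let the fingers close, or fill a call up. It gives the time, the measured TCP pose, the force, the opening and the grip force at its end, in the units of the state.
- bot.get_obs(): the state, without advancing time (a new reading comes with each control period).
- bot.capture(name): name is "scene" or "top" or "wrist"; returns the picture (480x640x3 uint8, blue, green, red); there is no depth.
- bot.camera_params(name): a dict with "fovy" (degrees; the focal length in pixels is half the picture's height over the tangent of half this angle, whatever the lens; pixels are square), "cx", "cy" (the principal point, pixels), "camera_from_world" (4x4, takes a point from world to camera coordinates). Camera axes: x right, y down, z forward; pixel columns grow to the right and rows downward; lengths in mm; the calibration is good to about 2 mm. A picture is of the moment at which its call begins: read the wrist's pose just before it. camera_params takes no time and is no camera call; for the wrist camera it gives the pose at the moment of the call.
- bot.close_job(): hands the job in; it is judged then, once.
The state is a dict: "time": time; "joint_positions": joint angles; "dq": joint speeds; "tau": joint torques, N m; "tool_pos": TCP position; "tcp_rot": TCP orientation; "contact_force": force on the tool from outside, world axes, zero at the start; "moment": the same for the moment, N m; "grip_width": finger opening in mm; "finger_force": force on a finger pad.
Only numpy, scipy, OpenCV 4.12 (cv2) and the standard library are available. Lean on these libraries where they do the work, as an engineer would, in place of code of your own. Each camera call takes 0.05 s, during which the arm holds its last target. There are 200 camera calls.

### The job

Fit the larger of the two loose plywood toothed wheels onto the bare steel axle of the drawing machine, so that it lies fully home, flat on the baseboard, with its teeth meshed into the fixed toothed paper table beside it. The paper table is clamped and does not turn, so lower the wheel until it rides on the teeth and rock it about its axis until it drops in; lower it, do not drop it, and leave it free. Leave the other wheel, the tape roll, the ink bottle, the mug and the tumbler where they are.

Things in the scene. Friction and masses are not known exactly. Their poses are not given: they have to be found in the camera images.
- wheel: larger loose wheel, plain plywood, flat, hub up: plate 14 mm thick, 105 mm over 16 rounded teeth 8 mm wide (pitch circle 96 mm, 22.5 degrees a tooth; a tooth points along its own x). Square hub 36 x 36 mm, sides along its own x and y, rising to 48 mm above the underside. A 19 mm hole goes right through. Origin: centre of the underside; z up. About 0.16 kg
- small_wheel: the other loose wheel, to be left alone: the same make, 81 mm over its 12 teeth, with the same square hub, 36 mm wide and 48 mm high. Origin: centre of the underside
- board: baseboard of the drawing machine, fixed to the bench: 270 (its x) x 140 (its y) x 16 mm thick, origin at the centre of the underside. It carries the axle, the paper table and, along the edge at its -x end, a parked pen arm 66 mm high.
- axle_foot (a point): point on the baseboard's top face on the axis of the upright steel axle (16 mm diameter, 31 mm tall above the baseboard, top 5 mm tapered to 9 mm). The wheel's underside centre belongs here. Axes of the baseboard, z up. Until its teeth fall between those of the paper table the wheel, already guided by the axle, stops with its underside 14 mm above the baseboard
- table_centre (a point): point on the baseboard's top under the centre of the rigidly fixed toothed paper table, 102 mm from the axle: plywood, 14 mm thick, 117 mm over 18 rounded teeth 8 mm wide, white paper disc on top. Axes of the baseboard: how far the table is turned differs each time and is NOT given by any pose. The wheel fits only within +-1.5 degrees, once in every 22.5 degrees of its own turning
- tape_roll: cardboard roll of tape, 90 mm diameter, 25 mm high, bystander. Origin: centre of the underside
- ink_bottle: small amber ink bottle, 44 mm diameter, 85 mm high, bystander. Origin: centre of the underside
- cup: white mug, 76 mm diameter, 85 mm high, bystander. Origin: centre of the underside
- tumbler: metal tumbler, 68 mm diameter, 160 mm high, bystander. Origin: centre of the underside

How it is judged (in metres and radians):
At the end, for the whole second after the job is handed in: the larger wheel is on the axle (centre within 3 mm of it), its underside within 3 mm of the baseboard's top face (so its teeth are between those of the paper table), within 0.05 rad of level, at rest and let go (horizontal distance between wheel and axle_foot below 0.003 m and z of wheel in the frame of axle_foot between -0.003 and 0.003 m and angle between wheel's own z axis and vertical below 0.05 rad and linear speed of wheel below 0.02 m/s and angular speed of wheel below 0.1 rad/s); the robot touches nothing.
It fails at once if the larger wheel was dropped: falling free, touched by nothing, more than 25 mm above the baseboard (height (world z) of wheel above 0.041 m and contact force between wheel and anything else below 0.05 N and linear speed of wheel above 0.3 m/s).
It fails at once if the other wheel or a bystander (tape roll, ink bottle, mug, tumbler) was moved by more than 30 mm (distance of any of small_wheel, tape_roll, ink_bottle, cup, tumbler from where it was at the start of the episode above 0.03 m).
It also fails if it takes over 48 s, if anything falls off the work surface, if the arm or the gripper's body presses on something with over 40 N, if the wrist force passes 120 N, or if a joint passes its speed limit or range.

## Working session

There is one attempt and no reset: what is moved stays moved. The work goes in short steps, Python scripts to look and compute and a shell command to move; the robot and the scene stay as the last step left them, time stands still between calls to the robot, and variables do not carry over. Pictures are saved under pics/ and viewed, at most 10 in all, crops included, and the job is handed in when it is done.

```bash
mkdir -p pics; cat > h.py <<'E'
import numpy as np, cv2
from plant import bot
def K(n):
    p=bot.camera_params(n); f=240/np.tan(np.radians(p['fovy'])/2)
    return f,p['cx'],p['cy'],np.array(p['camera_from_world'])
def ray(n,u,v,z,P=None):
    f,cx,cy,T=P or K(n); R=T[:3,:3]; c=-R.T@T[:3,3]
    d=R.T@np.array([(u-cx)/f,(v-cy)/f,1]); return c+d*(z-c[2])/d[2]
def proj(n,p,P=None):
    f,cx,cy,T=P or K(n); q=T[:3,:3]@np.array(p,float)+T[:3,3]; return f*q[0]/q[2]+cx, f*q[1]/q[2]+cy
E
python3 - <<'E'
from h import *
for n in ("scene","top"):
    cv2.imwrite(f"pics/{n}0.png",bot.capture(n)); f,cx,cy,T=K(n); print(n,f,cx,cy,-T[:3,:3].T@T[:3,3],T[2,:3])
print(bot.get_obs())
E
```

```text
scene 441.1912867201608 315.6460578152781 241.32918770861076 [1225.54631755 -371.54000202  696.93357203] [-0.65321138  0.33968179 -0.67670612]
top 594.238475468194 322.0980406949444 235.0135142688441 [ 308.4407333   -50.72983369 1510.29874646] [ 0.19341531 -0.0042452  -0.98110779]
{'time': 0.1, 'joint_positions': array([-1.29899407e+00,  3.42630293e-01,  1.52491723e+00,  3.87486592e-05,
        1.27537831e+00, -1.46036179e-01]), 'dq': array([ 0.00039463, -0.00303023, -0.00109668, -0.00011366,  0.00348411,
       -0.00047297]), 'tau': array([ 2.11248647e-03, -4.32004094e+01, -2.44693172e+01,  7.19942339e-02,
        5.25995472e-02, -3.97578367e-05]), 'tool_pos': array([ 212.96111525, -479.50546529,  243.12773365]), 'tcp_rot': array([-3.14027906e+00, -2.30661391e-04,  4.17826978e-01]), 'contact_force': array([ 0.42314636, -0.4237069 ,  0.1628314 ]), 'moment': array([ 0.02221787, -0.01968948, -0.027654  ]), 'finger_force': 0.0, 'grip_width': 91.98439552944934}
```

View pics/top0.png

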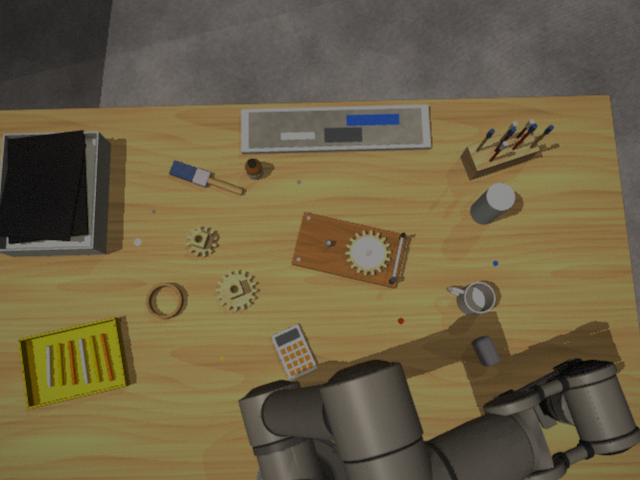

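View pics/scene0.png

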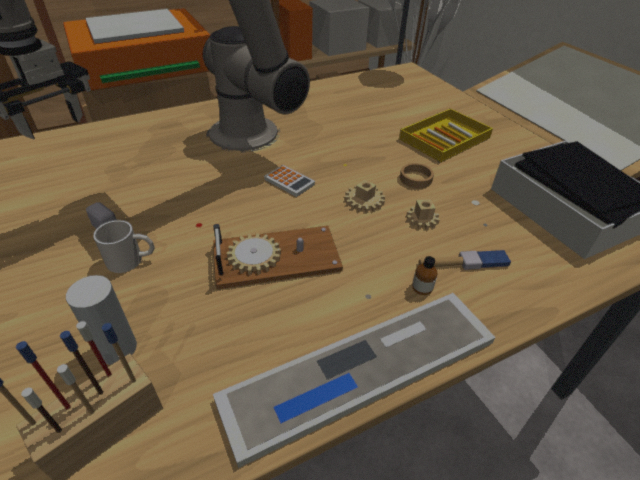

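The top view shows the large wheel at about (237,290), the small wheel at (202,241), the axle at (330,243) and the paper table at (368,253). The scene view shows the wheel at (365,196) and the axle at (300,244).

```bash
python3 - <<'E'
from h import *
im=cv2.imread("pics/top0.png")[200:330,180:420]
cv2.imwrite("pics/crop1.png",cv2.resize(im,None,fx=3.33,fy=3.33,interpolation=cv2.INTER_CUBIC))
for a in [(237,290,14),(202,241,14),(330,243,47),(368,253,30)]: print(a,ray("top",*a).round(1))
E
```

```text
(237, 290, 14) [468.2 161.1  14. ]
(202, 241, 14) [596.4 250.8  14. ]
(330, 243, 47) [576.  -76.3  47. ]
(368, 253, 30) [ 550.8 -171.7   30. ]
```

View pics/crop1.png

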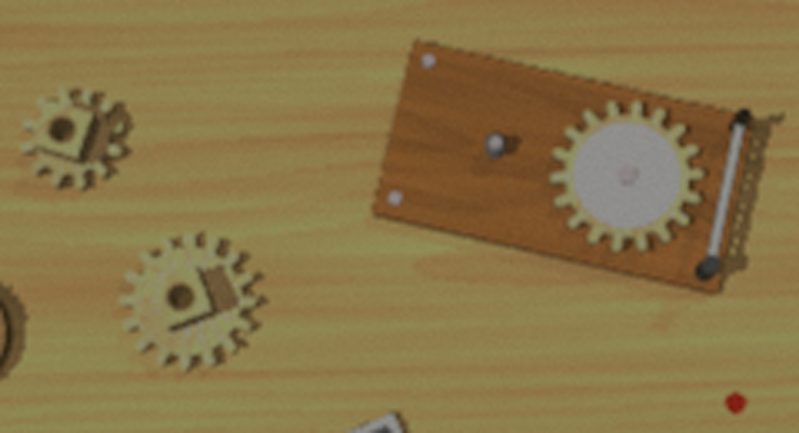

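The crop gives the wheel's hub hole at about (234.4,288.9) full-frame, with the hub edges turned about 18°. The axle and table are clear. I'll move over the board for a wrist view.

```bash
python3 -m pendant '[[[0.9,1,0.2],[0,0,0],1],[[0.9,1,0.2],[0,0,0],1],[[0.9,1,0.2],[0,0,0],1],[[0.9,1,0.2],[0,0,0],1],[[0.9,1,0.2],[0,0,0],1],[[0.9,1,0.2],[0,0,0],1],[[0.9,1,0.2],[0,0,0],1],[[0.9,1,0.2],[0,0,0],1],[[0.9,1,0.2],[0,0,0],1],[[0.9,1,0.2],[0,0,0],1]]' && python3 -m pendant '[[[0,1,0],[0,0,0],1],[[0,1,0],[0,0,0],1],[[0,0,0],[0,0,0],1],[[0,0,0],[0,0,0],1],[[0,0,0],[0,0,0],1],[[0,0,0],[0,0,0],1],[[0,0,0],[0,0,0],1],[[0,0,0],[0,0,0],1],[[0,0,0],[0,0,0],1],[[0,0,0],[0,0,0],1]]'
python3 - <<'E'
from h import *
import pickle
P=K("wrist"); pickle.dump(P,open("w1.pkl","wb"))
cv2.imwrite("pics/w1.png",bot.capture("wrist")); f,cx,cy,T=P; print(f,cx,cy,-T[:3,:3].T@T[:3,3],T[2,:3],bot.get_obs()['tcp_rot'])
E
```

```text
time: 0.93
tool_pos: [483.9, -178.0, 303.8]
tcp_rot: [-3.141, 0.0, 0.418]
contact_force: [1.6, -0.2, -0.5]
grip_width: 92.0
finger_force: 0.0
time: 1.77
tool_pos: [483.0, -120.4, 303.7]
tcp_rot: [3.142, 0.0, 0.417]
contact_force: [0.8, -0.2, 0.6]
grip_width: 91.8
finger_force: 0.0
372.2156872635262 316.0281374684653 240.9244481442285 [546.78892622 -92.2891829  444.85135752] [-0.23925555 -0.10641131 -0.96510798] [3.14149488e+00 2.67893218e-05 4.17181602e-01]
```

View pics/w1.png

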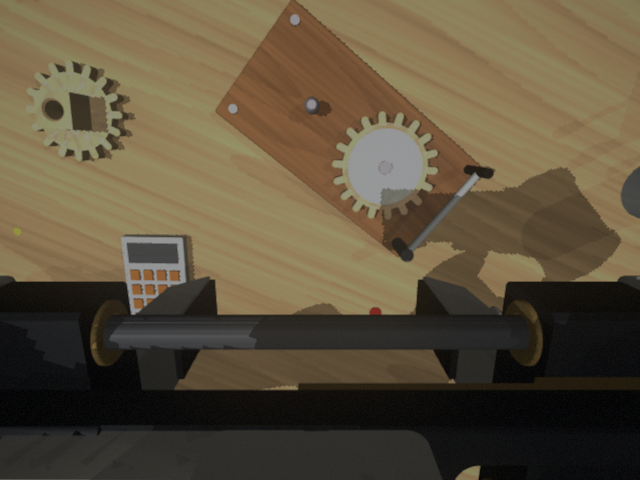

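The wrist view shows the axle top at (311,104), the table centre at (386,167) and the wheel's hub hole at (53,110). I'll get the positions and tooth phases from code.

```bash
cat > m.py <<'E'
from h import *
import pickle
def phase(im,P,n,c,z,N,r0,r1):
    best=None
    for dx in np.arange(-4,4.1,1):
        for dy in np.arange(-4,4.1,1):
            th=np.linspace(0,2*np.pi,720,endpoint=False); s=[]
            for r in np.arange(r0,r1,1.):
                f,cx,cy,T=P
                X=np.stack([c[0]+dx+r*np.cos(th),c[1]+dy+r*np.sin(th),0*th+z,0*th+1])
                q=(T@X)[:3]; s.append(cv2.remap(im,(f*q[0]/q[2]+cx).astype(np.float32)[None],(f*q[1]/q[2]+cy).astype(np.float32)[None],cv2.INTER_LINEAR)[0])
            s=np.mean(s,0).astype(float); F=np.sum((s-s.mean())*np.exp(-1j*N*th))/720
            if best is None or abs(F)>best[0]: best=(abs(F),c[0]+dx,c[1]+dy,np.degrees(-np.angle(F)/N)%(360/N))
    return np.round(best,2)
E
python3 - <<'E'
from m import *
W=pickle.load(open("w1.pkl","rb")); Tp=K("top")
g=lambda f:cv2.imread(f)[:,:,1]
w,t=g("pics/w1.png"),g("pics/top0.png")
f=lambda u,v:(180+u/3.33,200+v/3.33)
a={}
for n,P,ax,tb,hub in (("wrist",W,(311,104),(386,167),(53,110)),("top",Tp,f(495,144),f(628,175),f(181,296))):
    A,B,H=[ray(n,*p,z,P)[:2] for p,z in ((ax,47),(tb,30),(hub,48))]
    im=w if n=="wrist" else t
    print(n,"axle",A.round(1),"table",B.round(1),"d",np.linalg.norm(A-B).round(1),"dir",np.degrees(np.arctan2(*(B-A)[::-1])).round(2),"hub",H.round(1))
    print(" table ph",phase(im,P,n,B,30,18,51,58)," wheel ph",phase(im,P,n,H,14,16,45,52))
im=cv2.imread("pics/w1.png")[40:180,10:150]; cv2.imwrite("pics/c2.png",cv2.resize(im,None,fx=4.2,fy=4.2,interpolation=cv2.INTER_CUBIC))
E
```

```text
wrist axle [576.7 -73.7] table [ 551.7 -174.2] d 103.5 dir -103.98 hub [466.2 161.8]
 table ph [  17.87  550.73 -173.17   10.  ]  wheel ph [ 17.61 466.15 162.81  20.37]
top axle [575.5 -72.9] table [ 551.9 -173.2] d 103.1 dir -103.23 hub [467.5 162.8]
 table ph [  16.93  552.89 -170.19    9.83]  wheel ph [ 11.76 469.45 165.84  20.01]
```

View pics/c2.png

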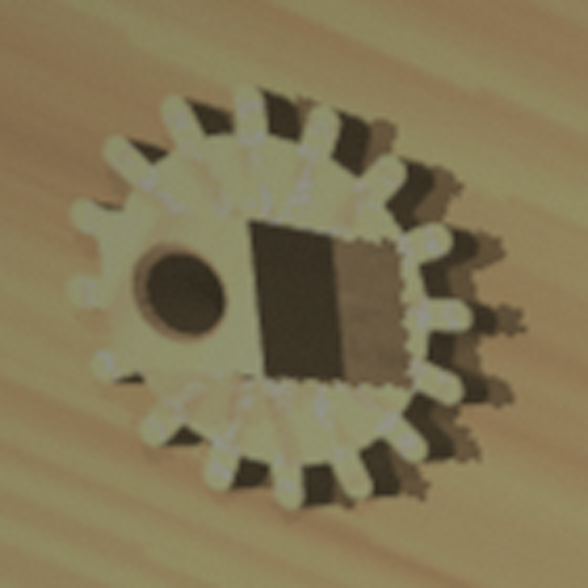

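```bash
python3 -m pendant '[[[-0.06,0.94,-0.5],[0,0,-0.054],1],[[-0.06,0.94,-0.5],[0,0,-0.054],1],[[-0.06,0.94,-0.5],[0,0,-0.054],1],[[-0.06,0.94,-0.5],[0,0,-0.054],1],[[-0.06,0.94,-0.5],[0,0,-0.054],1],[[-0.05,0.94,-0.5],[0,0,-0.054],1],[[-0.05,0.94,-0.5],[0,0,-0.054],1],[[-0.05,0.94,-0.5],[0,0,-0.054],1],[[-0.05,0.94,-0.5],[0,0,-0.054],1],[[-0.05,0.94,-0.5],[0,0,-0.054],1]]' && python3 -m pendant '[[[0,0,-0.48],[0,0,0],1],[[0,0,-0.48],[0,0,0],1],[[0,0,-0.48],[0,0,0],1],[[0,0,-0.48],[0,0,0],1],[[0,0,-0.48],[0,0,0],1],[[0,0,-0.48],[0,0,0],1],[[0,0,-0.48],[0,0,0],1],[[0,0,-0.48],[0,0,0],1],[[0,0,0],[0,0,0],1],[[0,0,0],[0,0,0],1]]' && python3 -m pendant '[[[0,0,0],[0,0,0],-1],[[0,0,0],[0,0,0],-1],[[0,0,0],[0,0,0],-1],[[0,0,0],[0,0,0],-1],[[0,0,0],[0,0,0],-1],[[0,0,0],[0,0,0],-1],[[0,0,0],[0,0,0],-1],[[0,0,0],[0,0,0],-1],[[0,0,0],[0,0,0],-1],[[0,0,0],[0,0,0],-1]]'
```

```text
time: 2.65
tool_pos: [466.4, 163.5, 153.2]
tcp_rot: [3.141, -0.0, 0.353]
contact_force: [0.8, 0.3, -0.1]
grip_width: 91.8
finger_force: 0.0
time: 3.48
tool_pos: [466.3, 162.0, 38.3]
tcp_rot: [-3.141, 0.001, 0.353]
contact_force: [0.8, -0.2, 0.5]
grip_width: 91.6
finger_force: 0.0
time: 4.32
tool_pos: [466.5, 162.2, 38.5]
tcp_rot: [3.142, 0.0, 0.353]
contact_force: [0.1, -0.1, 1.3]
grip_width: 36.1
finger_force: 30.0
```

```bash
python3 -m pendant '[[[0,0,0.2],[0,0,0],-1],[[0,0,0.3],[0,0,0],-1],[[0,0,0.3],[0,0,0],-1],[[0,0,0.3],[0,0,0],-1],[[0,0,0.3],[0,0,0],-1],[[0,0,0.3],[0,0,0],-1],[[0,0,0.3],[0,0,0],-1],[[0,0,0.3],[0,0,0],-1],[[0,0,0.2],[0,0,0],-1],[[0,0,0.1],[0,0,0],-1]]' && python3 -m pendant '[[[0.36,-0.79,0],[0,0,0.104],-1],[[0.36,-0.79,0],[0,0,0.104],-1],[[0.36,-0.79,0],[0,0,0.104],-1],[[0.36,-0.79,0],[0,0,0.104],-1],[[0.37,-0.79,0],[0,0,0.104],-1],[[0.37,-0.78,0],[0,0,0.104],-1],[[0.37,-0.78,0],[0,0,0.104],-1],[[0.37,-0.78,0],[0,0,0.104],-1],[[0.37,-0.78,0],[0,0,0.104],-1],[[0.37,-0.78,0],[0,0,0.104],-1]]'
python3 -m pendant '[[[0,0,0],[0,0,0],-1],[[0,0,0],[0,0,0],-1],[[0,0,0],[0,0,0],-1],[[0,0,0],[0,0,0],-1],[[0,0,0],[0,0,0],-1],[[0,0,0],[0,0,0],-1],[[0,0,0],[0,0,0],-1],[[0,0,0],[0,0,0],-1],[[0,0,0],[0,0,0],-1],[[0,0,0],[0,0,0],-1]]'
python3 - <<'E'
from h import *
import pickle
P=K("wrist"); o=bot.get_obs(); pickle.dump((P,o),open("w2.pkl","wb"))
print(o['tool_pos'])
cv2.imwrite("pics/w2.png",bot.capture("wrist"))
c=o['tool_pos']; print(proj("wrist",c+[0,0,9.5]))
cv2.imwrite("pics/s2.png",cv2.resize(bot.capture("scene")[150:300,200:400],None,fx=4,fy=4,interpolation=cv2.INTER_CUBIC))
E
```

```text
time: 5.15
tool_pos: [467.0, 162.2, 117.7]
tcp_rot: [3.141, -0.002, 0.353]
contact_force: [0.4, 0.9, -3.1]
grip_width: 35.9
finger_force: 30.0
time: 5.98
tool_pos: [576.5, -74.6, 116.2]
tcp_rot: [-3.141, 0.001, 0.478]
contact_force: [1.8, 0.6, -1.7]
grip_width: 35.8
finger_force: 30.0
time: 6.82
tool_pos: [576.3, -73.2, 116.6]
tcp_rot: [3.141, -0.0, 0.478]
contact_force: [-0.5, 0.5, -1.9]
grip_width: 36.3
finger_force: 30.0
[576.3342006  -73.21425754 116.5641186 ]
(np.float64(315.33509416616016), np.float64(324.834852606268))
```

View pics/w2.png

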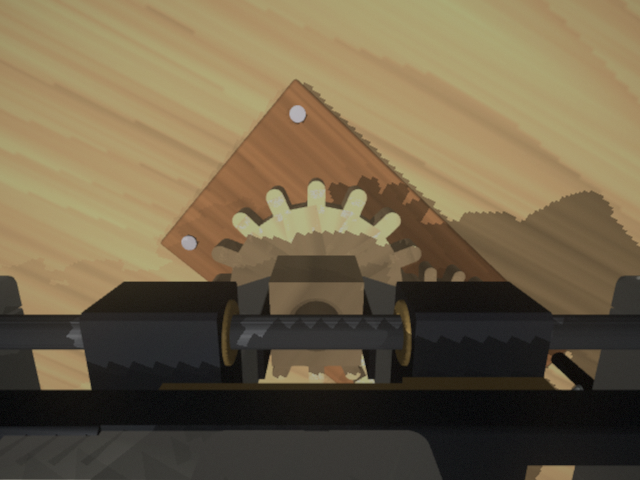

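View pics/s2.png

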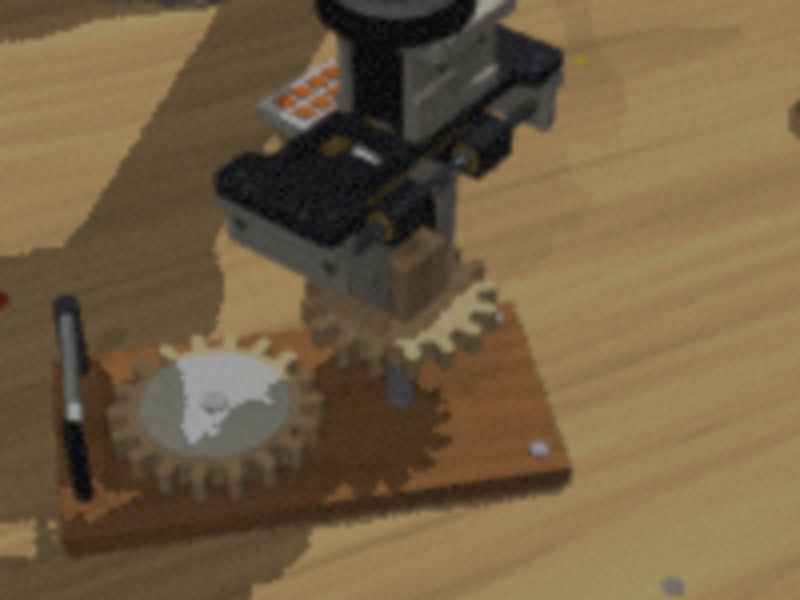

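The wrist view shows the hub held square in the jaws, with the front tooth tip at (317,181) and the front hub edge near v=280. The scene view shows the wheel just above the axle. I'll check the hold against predicted pixels.

```bash
python3 - <<'E'
from h import *
import pickle
P,o=pickle.load(open("w2.pkl","rb")); c=o['tool_pos']; y=o['tcp_rot'][2]
e=lambda r,a,z:np.round(proj("",c+[r*np.cos(y+a),r*np.sin(y+a),z],P),1)
print("tip",e(52.5,0,-24.5),e(52.5,np.pi/8,-24.5),e(52.5,-np.pi/8,-24.5))
print("tip+1mm",e(53.5,0,-24.5),"hubedge",e(18,0,9.5),"hole front",e(9.5,0,9.5), "hub base",e(18,0,-24.5))
E
python3 - <<'E'
import cv2
im=cv2.imread("pics/w2.png")[170:340,210:430]
cv2.imwrite("pics/c3.png",cv2.resize(im,None,fx=3.5,fy=3.5,interpolation=cv2.INTER_CUBIC))
E
```

```text
tip [315.5 180.3] [270.3 189.3] [360.7 189.3]
tip+1mm [315.5 178. ] hubedge [315.4 281.7] hole front [315.4 302.4] hub base [315.5 254.9]
```

View pics/c3.png

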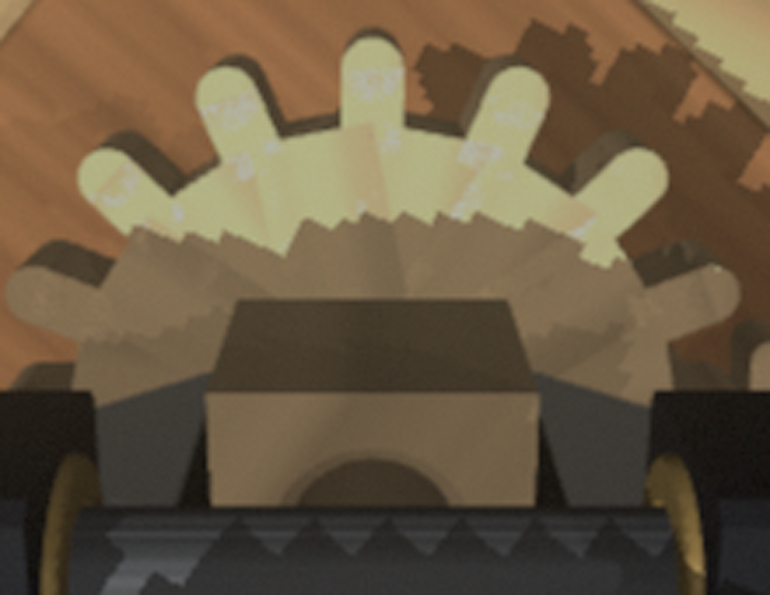

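The hold agrees with the prediction within half a millimetre, so I'll lower onto the axle.

```bash
python3 -m pendant '[[[0,0,-0.3],[0,0,0],-1],[[0,0,-0.3],[0,0,0],-1],[[0,0,-0.3],[0,0,0],-1],[[0,0,-0.2],[0,0,0],-1],[[0,0,-0.1],[0,0,0],-1],[[0,0,-0.06],[0,0,0],-1],[[0,0,-0.06],[0,0,0],-1],[[0,0,-0.06],[0,0,0],-1],[[0,0,-0.06],[0,0,0],-1],[[0,0,0],[0,0,0],-1]]'
```

```text
time: 7.75
tool_pos: [576.3, -73.3, 73.2]
tcp_rot: [-3.142, 0.0, 0.478]
contact_force: [0.3, -1.0, -2.8]
grip_width: 35.6
finger_force: 30.0
```

```bash
python3 -m pendant '[[[0,0,-0.05],[0,0,0],-1],[[0,0,-0.05],[0,0,0],-1],[[0,0,-0.05],[0,0,0],-1],[[0,0,-0.05],[0,0,0],-1],[[0,0,-0.03],[0,0,0],-1],[[0,0,-0.03],[0,0,0],-1],[[0,0,0],[0,0,0],-1],[[0,0,0],[0,0,0],-1],[[0,0,0],[0,0,0],-1],[[0,0,0],[0,0,0],-1]]'
```

```text
time: 8.58
tool_pos: [576.4, -73.3, 65.6]
tcp_rot: [3.141, -0.0, 0.478]
contact_force: [0.3, 0.7, -1.9]
grip_width: 35.9
finger_force: 30.0
```

At 27 mm with no force, the wheel is already below riding height, so the teeth have entered. I'll continue down.

```bash
python3 -m pendant '[[[0,0,-0.05],[0,0,0],-1],[[0,0,-0.05],[0,0,0],-1],[[0,0,-0.05],[0,0,0],-1],[[0,0,-0.05],[0,0,0],-1],[[0,0,-0.05],[0,0,0],-1],[[0,0,-0.04],[0,0,0],-1],[[0,0,-0.03],[0,0,0],-1],[[0,0,0],[0,0,0],-1],[[0,0,0],[0,0,0],-1],[[0,0,0],[0,0,0],-1]]'
```

```text
time: 9.42
tool_pos: [576.4, -73.4, 56.0]
tcp_rot: [3.141, -0.0, 0.478]
contact_force: [0.1, -0.2, -2.2]
grip_width: 35.9
finger_force: 30.0
```

Next is the last 1.5 mm, to contact.

```bash
python3 -m pendant '[[[0,0,-0.02],[0,0,0],-1],[[0,0,-0.02],[0,0,0],-1],[[0,0,-0.02],[0,0,0],-1],[[0,0,0],[0,0,0],-1],[[0,0,0],[0,0,0],-1],[[0,0,0],[0,0,0],-1],[[0,0,0],[0,0,0],-1],[[0,0,0],[0,0,0],-1],[[0,0,0],[0,0,0],-1],[[0,0,0],[0,0,0],-1]]'
```

```text
time: 10.25
tool_pos: [576.4, -73.3, 54.6]
tcp_rot: [3.141, -0.0, 0.478]
contact_force: [-1.5, -0.2, 6.1]
grip_width: 35.9
finger_force: 30.0
```

```bash
python3 -m pendant '[[[0,0,0],[0,0,0],0.4],[[0,0,0],[0,0,0],0.4],[[0,0,0],[0,0,0],0.4],[[0,0,0],[0,0,0],0.4],[[0,0,0],[0,0,0],0.4],[[0,0,0],[0,0,0],0.4],[[0,0,0],[0,0,0],0.4],[[0,0,0],[0,0,0],0.4],[[0,0,0],[0,0,0],0.4],[[0,0,0],[0,0,0],0.4]]' && python3 -m pendant '[[[0,0,0.1],[0,0,0],0.4],[[0,0,0.4],[0,0,0],0.4],[[0,0,0.6],[0,0,0],0.4],[[0,0,1],[0,0,0],0.4],[[0,0,1],[0,0,0],0.4],[[0,0,1],[0,0,0],0.4],[[0,0,1],[0,0,0],0.4],[[0,0,0.5],[0,0,0],0.4],[[0,0,0],[0,0,0],0.4],[[0,0,0],[0,0,0],0.4]]'
python3 - <<'E'
from h import *
a=bot.capture("wrist")[:300]; b=cv2.resize(bot.capture("scene")[190:290,200:360],(480,300),interpolation=cv2.INTER_CUBIC)
cv2.imwrite("pics/end.png",cv2.resize(np.hstack([a,b]),(800,214)))
E
```

```text
time: 11.08
tool_pos: [576.4, -73.4, 54.1]
tcp_rot: [3.141, -0.0, 0.478]
contact_force: [0.7, -0.6, 0.5]
grip_width: 64.1
finger_force: 0.0
time: 11.92
tool_pos: [576.5, -73.4, 222.8]
tcp_rot: [3.14, -0.001, 0.478]
contact_force: [0.1, -0.0, -0.4]
grip_width: 64.2
finger_force: 0.0
```

View pics/end.png

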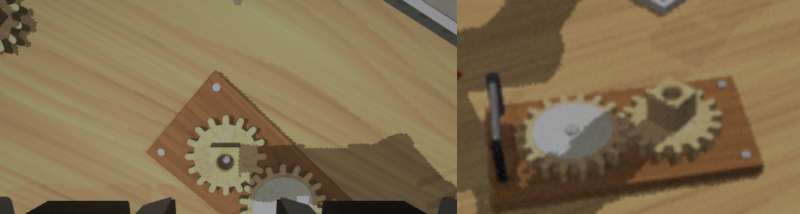

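The wheel lies flat on the board with the axle in its hole (wrist view, about (225,160)). Its teeth are meshed with the table, and the gripper is clear.

```bash
python3 -c "
from plant import bot
print(bot.close_job())"
```

```text
the job is handed in; nothing more can be done
None
```

The larger wheel is on the axle, flat on the baseboard, meshed with the paper table and let go; nothing else was touched, and I handed the job in at about 12 s (no verdict was returned).

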